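# Make up the sample box of small tableware

### The job

Make up the long wooden sample box: stand the silvery metal shaker in the middle of the red felt, the pale metal double-cone bar measure in the middle of the blue felt, the pale metal ball stopper in the middle of the green felt, and the little cream-coloured teapot with its belly over the middle of the yellow felt, all upright and let go. The dark brown wooden ball stopper and the glass salt jar look much like them but do not belong to the set: leave those two standing where they are.

Things in the scene. Friction and masses are not known exactly. Their poses are not given: they have to be found in the camera images.
- felt_red: Red felt square, 88 x 78 x 2 mm, fixed, lining one pocket of the sample box. Origin: centre of its underside, 4 mm above the table (upper face 6 mm above the table); x along the 88 mm side, across the box; y along the row of pockets. The felts lie in any order in the pockets, pitch 85 mm.
- felt_blue: Blue felt square, 88 x 78 x 2 mm, fixed, lining one pocket of the sample box. Origin: centre of its underside, 4 mm above the table (upper face 6 mm above the table); x along the 88 mm side, across the box; y along the row of pockets. The box is a flat wooden tray, 350 x 100 mm: pockets 80 mm along the row, 90 mm across; walls 5 mm thick, tops 14 mm above the table.
- felt_green: Green felt square, 88 x 78 x 2 mm, fixed, lining one pocket of the sample box. Origin: centre of its underside, 4 mm above the table (upper face 6 mm above the table); x along the 88 mm side, across the box; y along the row of pockets.
- felt_yellow: Yellow felt square, 88 x 78 x 2 mm, fixed, lining one pocket of the sample box. Origin: centre of its underside, 4 mm above the table (upper face 6 mm above the table); x along the 88 mm side, across the box; y along the row of pockets.
- shaker: Silvery grey metal pierced shaker with a domed top, round body 34 mm across, 62 mm tall, loose, upright. Origin: on its underside, z up; the centre of the round body lies at y = +4 mm of its own frame, and a small loop handle sticks out to its own -y (to y = -22 mm). Grip the body with the fingers closing along its own x, 25 to 40 mm above the underside.
- jigger: Pale metal double-cone bar measure (narrow waist), round, 43 mm across, 75 mm tall, loose, standing. Origin: centre of its underside, z up. Grips like a plain cylinder 43 mm wide, from any side.
- metal_stopper: Pale, off-white-looking metal bottle stopper: a ball on a short foot, 33 mm across, 45 mm tall, loose, standing on its foot. Origin: centre of its underside, z up; the ball's centre is about 30 mm above it. Pinch the ball at its middle.
- cream_pot: Little cream-coloured teapot with a dark straight handle, belly 44 mm across, 95 mm long along its own y, 42 mm tall, loose, upright. Origin: on its underside below the middle of its length, z up; the centre of the belly lies at y = -11 mm of its own frame, handle to +y, spout to -y. Grip the belly with the fingers closing along its own x, 15 to 25 mm above the underside.
- dark_stopper: Look-alike, not part of the set: dark brown wooden ball stopper of the same shape and size as the metal one (33 mm across, 45 mm tall), loose, standing. Origin: centre of its underside.
- salt_jar: Look-alike, not part of the set: small round glass salt jar with a cream-coloured domed top, 44 mm across, 66 mm tall, loose, standing. Origin: centre of its underside.
Not all that is in view belongs to the job. Leave any pink or turquoise look-alike of the cream_pot alone.

How it is judged:
At the end, for the whole second after the job is handed in: Each of the four stands upright (0.15 rad), at rest and let go on its own colour of felt, middle of its body within 15 mm of the felt's (pot and shaker: along own x and y), underside 2 to 10 mm above the table; dark stopper and salt jar upright, moved under 15 mm (x of felt_red in the frame of shaker between -0.015 and 0.015 m and y of felt_red in the frame of shaker between -0.0106 and 0.0194 m and height (world z) of shaker between 0.002 and 0.01 m and angle between each of shaker, jigger, metal_stopper, cream_pot, dark_stopper, salt_jar's own z axis and vertical below 0.15 rad and linear speed of each of shaker, jigger, metal_stopper, cream_pot below 0.02 m/s and horizontal distance between jigger and felt_blue below 0.015 m and height (world z) of jigger between 0.002 and 0.01 m and horizontal distance between metal_stopper and felt_green below 0.015 m and height (world z) of metal_stopper between 0.002 and 0.01 m and x of felt_yellow in the frame of cream_pot between -0.015 and 0.015 m and y of felt_yellow in the frame of cream_pot between -0.0256 and 0.0044 m and height (world z) of cream_pot between 0.002 and 0.01 m and distance of each of dark_stopper, salt_jar from where it was at the start of the episode below 0.015 m); the robot touches nothing.
It fails at once if the dark stopper or the salt jar is moved more than 15 mm or tipped (distance of any of dark_stopper, salt_jar from where it was at the start of the episode above 0.015 m or angle between any of dark_stopper, salt_jar's own z axis and vertical above 0.3 rad).
It also fails if it takes over 96 s, if anything falls off the work surface, if the arm or the gripper's body presses on something with over 40 N, if the wrist force passes 120 N, or if a joint passes its speed limit or range.

### The arm

A 6-joint arm with a two-finger parallel gripper is mounted at the origin on the work surface; the furniture and walls round the work are solid. World frame = base frame: x ahead of the robot, y to its left, z up, the work surface at z = 0. Lengths are in m, angles in rad, forces in N, time in s.
With the tool pointing down it reaches from about 0.3 to 0.775 m from the base axis. Payload 14.6 kg.
Tool frame: the origin (TCP) lies midway between the tips of the shut fingers; the grasp point (between the pads) lies 19 mm behind it; z points along the fingers, y is the line along which they close (so a half turn about z gives the same grasp; the last joint's range is limited). The gripper opens to 85 mm and grips with 20 to 120 N. Pads are 22 mm wide; open, the fingers measure 114 mm over their backs; the gripper's body (76 mm by 85 mm) begins 54 mm behind the grasp point. The pads swing forward as they close: fully open they stand 13 mm farther back than shut.
Start: joints at [-1.318, 0.3, 1.521, -0, 1.321, -0.067], TCP at [0.173, -0.522, 0.231] pointing down, gripper open.
Joint ranges: [-3.03, 3.03], [-0.79, 2.21], [0.23, 2.52], [-1.04, 4.18], [0, 3.07], [-2.55, 2.55]. Speed limits (rad/s): [2.22, 2.22, 2.57, 3.14, 3.14, 3.14].

### API

Orientations are given as a rotation vector (axis times angle).
In Python, from cell import status, eyes, manip gives the robot as it stands. The module is installed in compiled form; this text tells all that it offers.
- The arm moves only by the tool step_arm, never from a script. Its argument "commands" is a list of rows, each a list of 7 numbers: the shift along the tool's x, y, z in units of 50 mm (1.0 is 50 mm), then the turn, a rotation vector about the tool's x, y, z in units of 6 degrees (1.0 is 6 degrees), then the opening, from -1 (shut) to 1 (fully open). In form: [[tx, ty, tz, wx, wy, wz, gripper], ...]. A call has 1 to 10 rows; each row shifts and turns the commanded pose from where the row before left it, along the tool's axes as they then stand; what a row does not reach is not made up. A row lasts 1/8 s, in which the tool goes at most 62.5 mm and 10.7 degrees, less where a joint would pass 70% of its speed; a pose out of reach is approached as far as the arm can. A call is refused whole if a number of a shift passes 1 or a number of a turn 1, either way. A call with a gripper value outside its range is refused whole. The fingers move at their own pace and stop on an object; "grip_force" is the grip in N (left out, the last holds). Time passes only in rows, so rows that do not move let the fingers close. It gives the time, the measured TCP pose, the force, the opening and the grip force at its end, in the units of the state.
- status.observe(): the state, without advancing time (a new reading comes with each control period).
- eyes.camera(name): name is "scene" or "top" or "wrist"; returns a dict with "pixels" (384x512x3 uint8, red, green, blue), "fovy" (degrees; the focal length in pixels is half the picture's height over the tangent of half this angle, whatever the lens; pixels are square), "cx", "cy" (the principal point, pixels), "k1" (the pictures are not rectified: a ray, as slopes to the right and down, at radius r is drawn at 1 + k1 r^2 times it, then the intrinsics apply), "pose" (4x4, takes a point from camera to world coordinates). Camera axes: x right, y up, looking along -z (the intrinsics and any distortion apply to the point x, -y, -z); pixel columns grow to the right and rows downward; lengths in m; the calibration is good to about 2 mm. A picture is of the moment at which its call begins. There is no depth.
- manip.finish_job(): hands the job in; it is judged then, once.
The state is a dict: "clock": time; "qpos": joint angles; "joint_velocities": joint speeds; "tau": joint torques, N m; "ee_pos": TCP position; "ee_rot": TCP orientation; "wrist_force": force on the tool from outside, world axes, zero at the start; "wrist_torque": the same for the moment, N m; "gripper_width": opening from 0.0 (shut) to 1.0 (fully open); "grip_force": force on a finger pad.
Only numpy, scipy, OpenCV 4.12 (cv2) and the standard library are available. Lean on these libraries where they do the work, as an engineer would, in place of code of your own. Each camera call takes 0.05 s, during which the arm holds its last target. There are 200 camera calls.

## Working session

There is one attempt and no reset: what is moved stays moved. The work goes in short steps, Python scripts to look and compute and a tool call to move; the robot and the scene stay as the last step left them, time stands still between calls to the robot, and variables do not carry over. Pictures are saved under pics/ and viewed, at most 14 in all, crops included, and the job is handed in when it is done.

Besides the shell and the picture viewer there is one more tool, called after ">>>" as name([rows], argument=value, ...), one row to a line, values as JSON. step_arm: Moves the arm, as the interface text tells. Its arguments: {"type":"object","properties":{"commands":{"type":"array","items":{"type":"array","items":{"type":"number"}}},"grip_force":{"type":"number"}},"required":["commands"]}

```bash
mkdir -p pics; cat > h.py <<'E'
import numpy as np, cv2, pickle
from cell import status, eyes, manip
def grab(n):
    c=eyes.camera(n); pickle.dump(c,open(f'{n}.pkl','wb')); return c
def load(n): return pickle.load(open(f'{n}.pkl','rb'))
def K(c):
    f=192/np.tan(np.radians(c['fovy'])/2); return f
def ray(c,u,v):
    f=K(c); d=np.array([(u-c['cx'])/f,(v-c['cy'])/f]); p=d.copy()
    for _ in range(30): p=d/(1+c['k1']*(p@p))
    P=np.array(c['pose']); return P[:3,3],P[:3,:3]@np.array([p[0],-p[1],-1])
def hit(c,u,v,z):
    o,d=ray(c,u,v); return o+d*(z-o[2])/d[2]
def proj(c,X):
    P=np.array(c['pose']); q=P[:3,:3].T@(np.array(X)-P[:3,3]); p=np.array([q[0],-q[1]])/-q[2]
    p=p*(1+c['k1']*(p@p)); return K(c)*p+[c['cx'],c['cy']]
def save(n,img): cv2.imwrite('pics/'+n+'.png',img[:,:,::-1])
E
python3 - <<'E'
from h import *
for n in ['scene','top']:
    c=grab(n); print(n,c['fovy'],c['cx'],c['cy'],c['k1'],np.round(c['pose'],3).tolist()); save(n+'0',cv2.resize(c['pixels'],(800,600),interpolation=cv2.INTER_CUBIC))
s=status.observe();print(s)
E
```

```text
scene 51.380859868629685 256.27329074237434 195.81941878662124 0.015968152779498482 [[0.874, 0.319, -0.365, 0.324], [-0.485, 0.566, -0.666, -0.572], [-0.006, 0.76, 0.65, 0.603], [0.0, 0.0, 0.0, 1.0]]
top 47.213817968241585 257.9880207303228 195.33424815237242 -0.11415107780794555 [[0.016, 0.986, -0.165, 0.463], [-1.0, 0.014, -0.013, -0.019], [-0.011, 0.165, 0.986, 1.036], [0.0, 0.0, 0.0, 1.0]]
{'clock': 0.1, 'qpos': array([-1.31759339e+00,  3.00422342e-01,  1.52153045e+00, -7.69107196e-06,
        1.32069156e+00, -6.65768010e-02]), 'joint_velocities': array([ 0.0001783 , -0.00037902, -0.00128918, -0.00109779, -0.00086399,
       -0.00170426]), 'tau': array([ 2.42299189e-03, -5.44376922e+01, -3.62370694e+01, -8.87820420e-06,
        2.95351267e-03,  8.16476273e-06]), 'ee_pos': array([ 0.17285102, -0.52190954,  0.23076948]), 'ee_rot': array([-3.10048752e+00, -5.00007695e-01,  1.65527703e-04]), 'wrist_force': array([-0.61026159, -0.7763663 , -0.14483442]), 'wrist_torque': array([-0.01760553,  0.04092513, -0.00826703]), 'grip_force': 0.0, 'gripper_width': 0.9992131949778921}
```

View pics/scene0.png

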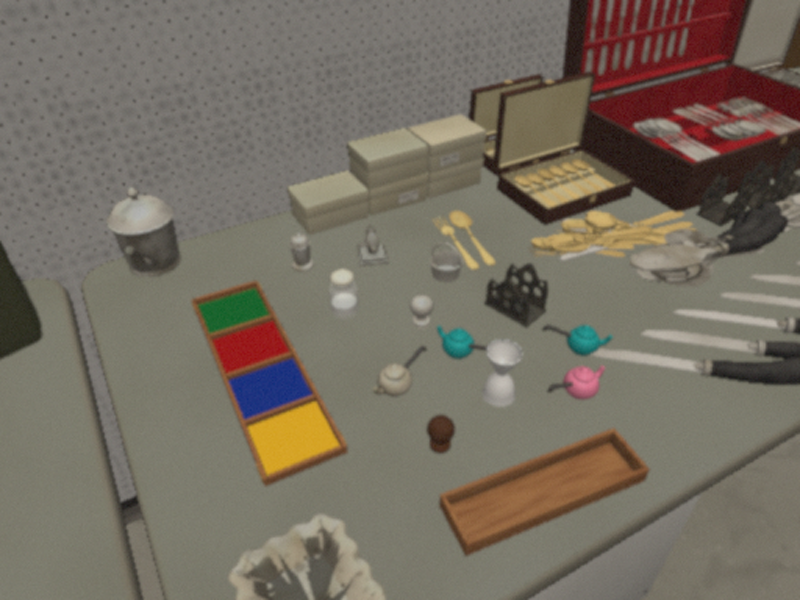

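View pics/top0.png

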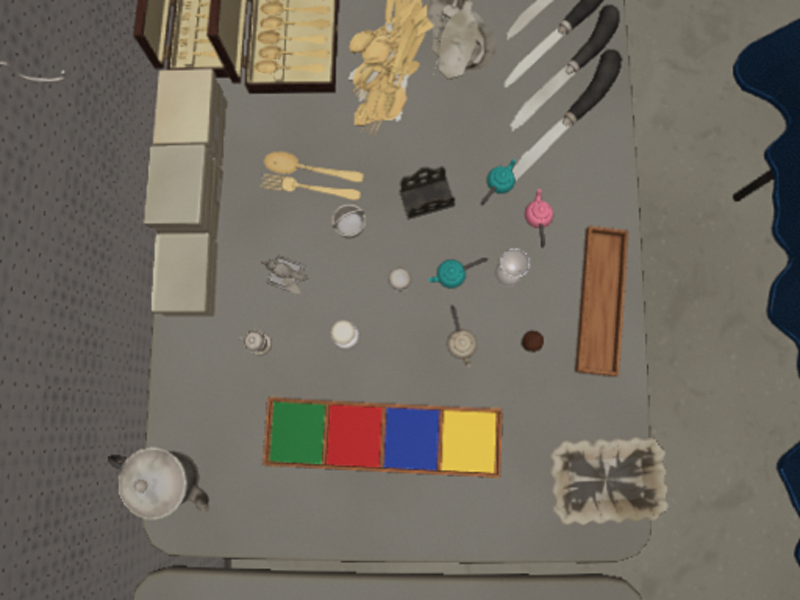

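Scene view (800x600): felts green (234,310), red (250,345), blue (270,388), yellow (293,437). The candidates are:
- **Shaker:** (301,250), top view (257,342).
- **Salt jar:** (343,292).
- **Metal stopper:** pale (421,309), top (400,279). The dark one is at (441,432).
- **Jigger:** (502,372).
- **Cream pot:** (395,378), top (461,345). The turquoise and pink pots are decoys.

I'll confirm these in one enlarged montage.

```bash
python3 - <<'E'
from h import *
t=load('top');s=load('scene')
k=.64
def crop(c,u,v,r=22):
    u=int(u*k);v=int(v*k);return cv2.resize(c['pixels'][v-r:v+r,u-r:u+r],(200,200),interpolation=cv2.INTER_CUBIC)
T=[(257,342),(400,279),(513,264),(461,340)];S=[(301,250),(421,309),(502,372),(398,374)]
save('m1',np.vstack([np.hstack([crop(t,*p) for p in T]),np.hstack([crop(s,*p) for p in S])]))
# felts
px=t['pixels'];hsv=cv2.cvtColor(px,cv2.COLOR_RGB2HSV)
for n,a,b in [('green',50,80),('red',170,180),('blue',108,125),('yellow',20,30)]:
    m=cv2.inRange(hsv,(a,130,40),(b,255,255)); m[:230]=0; m[320:]=0
    cs=max(cv2.findContours(m,0,2)[0],key=cv2.contourArea);(u,v),wh,an=cv2.minAreaRect(cs)
    bx=np.array([hit(t,*q,.006) for q in cv2.boxPoints(((u,v),wh,an))]);e=np.linalg.norm(np.diff(bx,axis=0),axis=1)
    print(n,cv2.contourArea(cs),np.round(hit(t,u,v,.006),4),np.round(bx.mean(0),4),np.round(e,3))
E
```

```text
green 1107.0 [0.4406 0.1504 0.006 ] [0.4407 0.1505 0.006 ] [0.086 0.075 0.086]
red 0.0 [0.396  0.0675 0.006 ] [0.396  0.0675 0.006 ] [0. 0. 0.]
blue 1140.0 [ 0.4353 -0.0196  0.006 ] [ 0.4354 -0.0196  0.006 ] [0.085 0.076 0.085]
yellow 1233.0 [ 0.4328 -0.1041  0.006 ] [ 0.4329 -0.1042  0.006 ] [0.089 0.079 0.089]
```

View pics/m1.png

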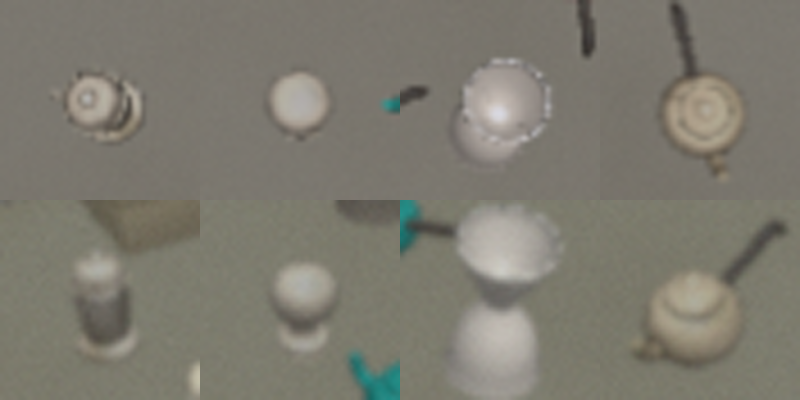

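The montage confirms all four: shaker with pierced dome, pale ball stopper, double-cone jigger and cream pot with handle up and spout down in the top view. The shaker's handle direction isn't clear yet, so I'll check it from close by.

```bash
cat >> h.py <<'E'
def tri(c1,p1,c2,p2):
    o1,d1=ray(c1,*p1);o2,d2=ray(c2,*p2)
    A=np.stack([d1,-d2],1);s=np.linalg.lstsq(A,o2-o1,rcond=None)[0]
    a=o1+s[0]*d1;b=o2+s[1]*d2;return (a+b)/2,np.linalg.norm(a-b)
E
python3 - <<'E'
from h import *
t=load('top');s=load('scene')
O={'shaker':((161.8,217.6),(191.6,152.3),.058),'stopper':((256,178.2),(269.7,194.8),.03),'jigger':((329.5,168.2),(322.8,224.8),.075),'pot':((295.9,219.9),(252.7,243),.02)}
for n,(a,b,z) in O.items():
    X,e=tri(t,a,s,b);print(n,np.round(X,4),'gap',round(e,4),'top',np.round(hit(t,*a,z)[:2],4),'scene',np.round(hit(s,*b,z)[:2],4))
h=hit(t,295-22+77*.22,217-22+5*.22,.035);p=hit(t,295-22+120*.22,217-22+175*.22,.03);print('pot handle,spout',h,p,np.linalg.norm(h-p),np.degrees(np.arctan2(*(h-p)[1::-1])))
for n,q in [('salt',(344*.64,334*.64)),('dark',(533*.64,341*.64)),('basket',(348*.64,221*.64)),('wire',(285*.64,272*.64))]: print(n,np.round(hit(t,*q,.04)[:2],3))
print('felt red mid',np.mean([hit(t,209,278.5,.006),hit(t,245.5,279,.006)],0))
E
```

```text
shaker [0.5737 0.2118 0.0529] gap 0.0022 top [0.572  0.2109] scene [0.5724 0.2043]
stopper [6.708e-01 1.000e-04 3.360e-02] gap 0.0005 top [6.714e-01 3.000e-04] scene [0.6733 0.0037]
jigger [ 0.6876 -0.1653  0.0755] gap 0.0008 top [ 0.6874 -0.1652] scene [ 0.6884 -0.165 ]
pot [ 0.5764 -0.0942  0.0176] gap 0.0006 top [ 0.5759 -0.0939] scene [ 0.5756 -0.0963]
pot handle,spout [ 0.62923782 -0.0789214   0.035     ] [ 0.54352675 -0.10133563  0.03      ] 0.08873435439316259 14.655180054241583
salt [0.585 0.081]
dark [ 0.579 -0.196]
basket [0.757 0.08 ]
wire [0.677 0.172]
felt red mid [0.43782618 0.06339974 0.006     ]
```

```bash
cat > plan.py <<'E'
# plan.py x y z closing_deg|- grip [maxstep_mm]  -> rows from current measured pose
import sys; from h import *
from scipy.spatial.transform import Rotation as R
a=sys.argv; s=status.observe(); p=s['ee_pos']; Q=R.from_rotvec(s['ee_rot'])
tgt=np.array([float(v) for v in a[1:4]]); g=float(a[5]); ms=float(a[6]) if len(a)>6 else 45
y=Q.as_matrix()[:,1]; yaw=np.degrees(np.arctan2(y[1],y[0]))
if a[4]=='-': W=0
else:
    W=float(a[4])-yaw; W=(W+90)%180-90
    if len(a)>7: W+=180*float(a[7])
# desired orientation: exactly vertical
ty=np.radians(yaw+W); Y=np.array([np.cos(ty),np.sin(ty),0]); Z=np.array([0,0,-1.]); G=R.from_matrix(np.stack([np.cross(Y,Z),Y,Z],1))
n=max(1,int(np.ceil(np.linalg.norm(tgt-p)*1000/ms)),int(np.ceil(abs(W)/5.8)))
rows=[]
for i in range(n):
    m=n-i; d=Q.inv().apply((tgt-p)/m)/.05; w=(Q.inv()*G).as_rotvec(degrees=True)/m/6
    r=np.round(np.r_[d,w],2)+0.; rows.append(r.tolist()+[g]); p=p+Q.apply(r[:3]*.05); Q=Q*R.from_rotvec(r[3:]*6,degrees=True)
print('t',s['clock'],'at',np.round(s['ee_pos'],4),'yaw',round(yaw,1),'q6',round(s['qpos'][5],2),'turn',round(W,1),'w',round(s['gripper_width'],3),'gf',round(s['grip_force'],1),'F',np.round(s['wrist_force'],1))
print('[' + ', '.join('['+', '.join(f'{v:g}' for v in r)+']' for r in rows)+']', n)
E
python3 plan.py .576 -.094 .15 -75.3 1
```

```text
t 0.1 at [ 0.1729 -0.5219  0.2308] yaw -71.7 q6 -0.07 turn -3.6 w 0.999 gf 0.0 F [-0.6 -0.8 -0.1]
[[0.74, -0.4, 0.12, 0, 0, 0.04, 1], [0.74, -0.4, 0.12, 0, 0, 0.04, 1], [0.74, -0.41, 0.12, 0, 0, 0.04, 1], [0.73, -0.41, 0.11, 0, 0, 0.04, 1], [0.73, -0.41, 0.12, 0, 0, 0.04, 1], [0.73, -0.41, 0.11, 0, 0, 0.04, 1], [0.73, -0.42, 0.12, 0, 0, 0.05, 1], [0.73, -0.42, 0.11, 0, 0, 0.04, 1], [0.72, -0.42, 0.12, 0, 0, 0.05, 1], [0.72, -0.43, 0.11, 0, 0, 0.04, 1], [0.72, -0.43, 0.12, 0, 0, 0.05, 1], [0.72, -0.44, 0.11, 0, 0, 0.04, 1], [0.72, -0.44, 0.12, -0.01, 0, 0.05, 1], [0.71, -0.44, 0.11, 0, 0, 0.04, 1]] 14
```

>>> step_arm([
  [0.74,-0.4,0.12,0,0,0.04,1],
  [0.74,-0.4,0.12,0,0,0.04,1],
  [0.74,-0.41,0.12,0,0,0.04,1],
  [0.73,-0.41,0.11,0,0,0.04,1],
  [0.73,-0.41,0.12,0,0,0.04,1],
  [0.73,-0.41,0.11,0,0,0.04,1],
  [0.73,-0.42,0.12,0,0,0.05,1],
  [0.73,-0.42,0.11,0,0,0.04,1],
  [0.72,-0.42,0.12,0,0,0.05,1],
  [0.72,-0.43,0.11,0,0,0.04,1],
], grip_force=40)

```text
clock: 1.35
ee_pos: [0.4616, -0.2154, 0.1729]
ee_rot: [-3.112, -0.432, 0.001]
wrist_force: [0.2, -0.4, 0.2]
gripper_width: 1.0
grip_force: 0.0
```

>>> step_arm([
  [0.72,-0.43,0.12,0,0,0.05,1],
  [0.72,-0.44,0.11,0,0,0.04,1],
  [0.72,-0.44,0.12,-0.01,0,0.05,1],
  [0.71,-0.44,0.11,0,0,0.04,1],
  [0,0,0,0,0,0,1],
  [0,0,0,0,0,0,1],
])

```text
clock: 2.1
ee_pos: [0.5757, -0.0944, 0.1499]
ee_rot: [3.115, 0.403, -0.001]
wrist_force: [-0.7, -0.3, 0.2]
gripper_width: 0.997
grip_force: 0.0
```

```bash
python3 - <<'E'
from h import *
c=grab('wrist'); print(c['fovy'],c['k1'],np.round(c['pose'],3).tolist()); save('w1',c['pixels'])
print(status.observe()['ee_pos'],proj(c,[.576,-.094,.02]),proj(c,[.629,-.079,.035]),proj(c,[.5435,-.101,.03]))
E
```

```text
60.04585933082355 0.016128184246049233 [[0.256, 0.913, 0.317, 0.659], [-0.967, 0.241, 0.085, -0.073], [0.002, -0.328, 0.945, 0.293], [0.0, 0.0, 0.0, 1.0]]
[ 0.57561029 -0.09480416  0.15022028] [257.37563668 175.92009057] [255.94963603 112.7281559 ] [255.62112749 216.10544537]
```

View pics/w1.png

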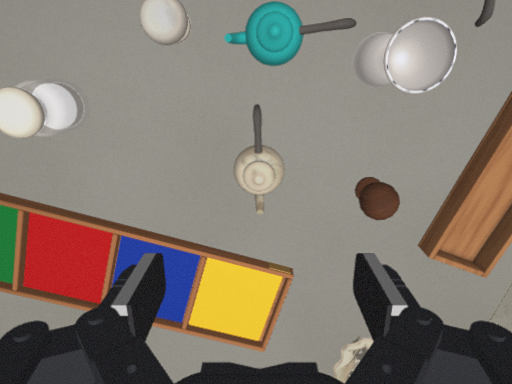

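The wrist view shows the cream pot at belly (258,170), handle tip (257,105) and spout (260,212). The dark stopper is off to the right at (378,198), clear of the fingers.

```bash
python3 - <<'E'
from h import *
c=load('wrist');print(hit(c,258.5,170.5,.02)); h=hit(c,257,105,.035);p=hit(c,260.5,210,.03);print(h,p,np.degrees(np.arctan2(*(h-p)[1::-1])))
for q in [(168,248),(163,10)]:0
# yellow felt check
hsv=cv2.cvtColor(c['pixels'],cv2.COLOR_RGB2HSV)
for n,a,b in [('yellow',20,30)]:
    m=cv2.inRange(hsv,(a,130,60),(b,255,255));cs=max(cv2.findContours(m,0,2)[0],key=cv2.contourArea);r=cv2.minAreaRect(cs);bx=np.array([hit(c,*q,.006) for q in cv2.boxPoints(r)]);print(n,bx.mean(0),np.linalg.norm(np.diff(bx,axis=0),axis=1))
E
python3 plan.py .578 -.094 .003 -75.7 1 25
```

```text
[ 0.58093491 -0.09369693  0.02      ]
[ 0.6347482  -0.07831952  0.035     ] [ 0.5501026  -0.10360303  0.03      ] 16.630804945886577
yellow [ 0.43410754 -0.1076182   0.006     ] [0.08459273 0.07925957 0.08706943]
t 2.15 at [ 0.5756 -0.0948  0.1502] yaw -75.3 q6 1.09 turn -0.4 w 0.998 gf 0.0 F [-1.   0.1 -0.1]
[[0.01, 0, 0.49, 0, 0, 0.01, 1], [0.01, 0, 0.49, 0, 0, 0.01, 1], [0.01, 0, 0.49, 0, 0, 0.01, 1], [0.01, 0, 0.49, 0, 0, 0.01, 1], [0.01, 0, 0.49, 0, 0, 0.01, 1], [0, -0.01, 0.49, 0.01, 0, 0.02, 1]] 6
```

>>> step_arm([
  [0.02,0,0.5,0,0,0,1],
  [0.02,0,0.5,0,0,0,1],
  [0.02,0,0.5,0,0,0,1],
  [0,0,0.5,0,0,0,1],
  [0,0,0.5,0,0,0,1],
  [0,0,0.43,0,0,0,1],
  [0,0,0,0,0,0,0],
  [0,0,0,0,0,0,-0.6],
  [0,0,0,0,0,0,-1],
  [0,0,0,0,0,0,-1],
], grip_force=40)

```text
clock: 3.4
ee_pos: [0.5796, -0.094, 0.0054]
ee_rot: [3.114, 0.402, 0.003]
wrist_force: [-2.7, -1.4, 5.8]
gripper_width: 0.482
grip_force: 39.7
```

>>> step_arm([
  [0,0,0,0,0,0,-1],
  [0,0,0,0,0,0,-1],
  [0,0,-0.4,0,0,0,-1],
  [0,0,-0.6,0,0,0,-1],
  [0,0,-0.6,0,0,0,-1],
  [0,0,0,0,0,0,-1],
])

```text
clock: 4.15
ee_pos: [0.5803, -0.0938, 0.0875]
ee_rot: [3.113, 0.402, 0.009]
wrist_force: [-0.3, 0.4, -1.5]
gripper_width: 0.482
grip_force: 40.8
```

```bash
python3 plan.py .434 -.105 .09 -74 -1; python3 - <<'E'
from h import *
c=grab('wrist');save('w2',c['pixels'][:,:])
E
```

```text
t 4.15 at [ 0.5803 -0.0938  0.0875] yaw -75.3 q6 1.09 turn 1.3 w 0.482 gf 40.8 F [-0.3  0.4 -1.5]
[[-0.72, -0.13, -0.02, 0.01, -0.01, -0.05, -1], [-0.72, -0.14, -0.01, 0.01, -0.01, -0.05, -1], [-0.72, -0.14, -0.02, 0.01, -0.01, -0.06, -1], [-0.72, -0.14, -0.01, 0.01, -0.02, -0.05, -1]] 4
```

View pics/w2.png

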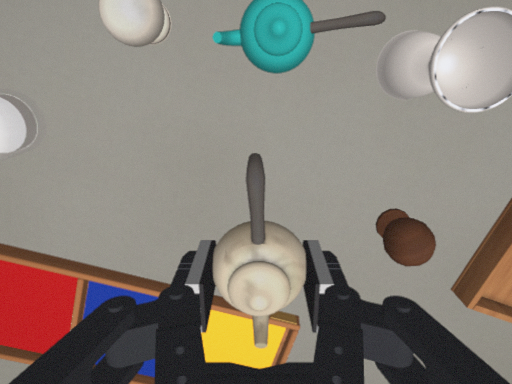

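The pot is held level between the pads (belly centre about (259,268)), and the decoys haven't moved. I'll work out where its belly sits relative to the TCP.

```bash
python3 - <<'E'
from h import *
c=load('wrist');s=status.observe();
for z in (.098,.104):print(hit(c,259.5,268,z)-s['ee_pos'])
E
```

```text
[ 0.0010287  -0.00117964  0.01246552]
[ 0.00473055 -0.00016195  0.01846552]
```

```bash
python3 plan.py .431 -.1055 .07 -88 -1 40
```

```text
t 4.2 at [ 0.5795 -0.0936  0.0855] yaw -75.3 q6 1.09 turn -12.7 w 0.482 gf 40.8 F [ 0.9  0.1 -1.5]
[[-0.73, -0.13, 0.08, 0, -0.01, 0.53, -1], [-0.74, -0.09, 0.07, 0.01, -0.01, 0.53, -1], [-0.74, -0.05, 0.08, 0.01, 0, 0.53, -1], [-0.75, -0.01, 0.08, 0, -0.01, 0.53, -1]] 4
```

>>> step_arm([
  [-0.73,-0.13,0.08,0,-0.01,0.53,-1],
  [-0.74,-0.09,0.07,0.01,-0.01,0.53,-1],
  [-0.74,-0.05,0.08,0.01,0,0.53,-1],
  [-0.75,-0.01,0.08,0,-0.01,0.53,-1],
  [0,0,0,0,0,0,-1],
  [0,0,0.4,0,0,0,-1],
  [0,0,0.4,0,0,0,-1],
  [0,0,0.2,0,0,0,-1],
  [0,0,0,0,0,0,-1],
])

```text
clock: 5.32
ee_pos: [0.4303, -0.1052, 0.018]
ee_rot: [-3.14, -0.055, 0.007]
wrist_force: [-1.3, 0.6, -0.8]
gripper_width: 0.483
grip_force: 40.8
```

```bash
python3 plan.py .431 -.1055 .012 -88 -1 40
```

```text
t 5.325 at [ 0.4303 -0.1052  0.018 ] yaw -88.0 q6 1.21 turn -0.0 w 0.483 gf 40.8 F [-1.3  0.6 -0.8]
[[0.01, 0.01, 0.12, -0.01, 0.04, 0, -1]] 1
```

>>> step_arm([
  [0,0,0.06,0,0,0,-1],
  [0,0,0.06,0,0,0,-1],
  [0,0,0,0,0,0,-1],
  [0,0,0,0,0,0,-1],
])

```text
clock: 5.82
ee_pos: [0.4304, -0.1053, 0.0126]
ee_rot: [-3.141, -0.055, 0.005]
wrist_force: [-0.2, -0.2, -1.9]
gripper_width: 0.485
grip_force: 40.8
```

>>> step_arm([
  [0,0,0,0,0,0,0.04],
  [0,0,0,0,0,0,0.1],
  [0,0,0,0,0,0,0.12],
  [0,0,-0.2,0,0,0,0.14],
  [0,0,-0.4,0,0,0,0.2],
  [0,0,-0.6,0,0,0,0.6],
  [0,0,-0.8,0,0,0,1],
  [0,0,-0.8,0,0,0,1],
])

```text
clock: 6.82
ee_pos: [0.4306, -0.1053, 0.1544]
ee_rot: [-3.141, -0.055, 0.004]
wrist_force: [0.2, -0.1, -0.2]
gripper_width: 1.002
grip_force: 0.0
```

```bash
python3 - <<'E'
from h import *
a=grab('top')['pixels'][225:325,150:350];b=grab('wrist')['pixels']
save('p1',np.hstack([cv2.resize(a,(400,200)),cv2.resize(b,(267,200))]))
E
python3 plan.py .650 -.165 .17 0 1
```

```text
t 6.925 at [ 0.4323 -0.1059  0.1568] yaw -88.0 q6 1.21 turn 88.0 w 1.001 gf 0.0 F [ 0.1 -0.3 -0.6]
[[0.27, 0.08, -0.02, 0, 0, -0.92, 1], [0.26, 0.11, -0.02, 0, 0, -0.92, 1], [0.25, 0.13, -0.01, 0, 0, -0.92, 1], [0.23, 0.16, -0.02, 0, 0, -0.92, 1], [0.22, 0.18, -0.01, 0, 0, -0.92, 1], [0.2, 0.2, -0.02, 0, 0, -0.92, 1], [0.18, 0.22, -0.01, 0, 0, -0.91, 1], [0.16, 0.23, -0.02, 0, 0, -0.92, 1], [0.14, 0.25, -0.01, 0, 0, -0.91, 1], [0.11, 0.26, -0.02, 0.01, 0, -0.92, 1], [0.09, 0.27, -0.01, 0, 0, -0.91, 1], [0.06, 0.27, -0.02, 0.01, 0, -0.92, 1], [0.03, 0.28, -0.01, 0, 0, -0.91, 1], [0, 0.28, -0.02, 0.01, 0, -0.92, 1], [-0.02, 0.28, -0.01, 0, 0, -0.91, 1], [-0.05, 0.28, -0.02, 0.01, 0, -0.92, 1]] 16
```

View pics/p1.png

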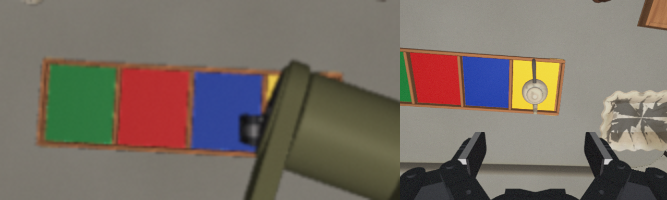

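Pot is standing on yellow. Jigger next; its rim was triangulated at (0.6876,-0.1653).

```bash
python3 plan.py .6876 -.1653 .16 0 1
```

```text
t 6.925 at [ 0.4323 -0.1059  0.1568] yaw -88.0 q6 1.21 turn 88.0 w 1.001 gf 0.0 F [ 0.1 -0.3 -0.6]
[[0.32, 0.09, 0, 0, 0, -0.92, 1], [0.31, 0.12, 0, 0, 0, -0.92, 1], [0.29, 0.14, 0, 0, 0, -0.92, 1], [0.28, 0.17, 0, 0, 0, -0.92, 1], [0.26, 0.2, 0, 0, 0, -0.92, 1], [0.24, 0.22, 0, 0, 0, -0.92, 1], [0.22, 0.24, 0, 0, 0, -0.91, 1], [0.19, 0.26, 0, 0, 0, -0.92, 1], [0.17, 0.28, -0.01, 0, 0, -0.91, 1], [0.14, 0.3, 0, 0.01, 0, -0.92, 1], [0.11, 0.31, -0.01, 0, 0, -0.91, 1], [0.08, 0.32, 0, 0.01, 0, -0.92, 1], [0.05, 0.32, -0.01, 0, 0, -0.91, 1], [0.02, 0.33, -0.01, 0.01, 0, -0.92, 1], [-0.01, 0.33, 0, 0, 0, -0.91, 1], [-0.04, 0.32, -0.01, 0.01, 0, -0.92, 1]] 16
```

>>> step_arm([
  [0.32,0.09,0,0,0,-0.92,1],
  [0.31,0.12,0,0,0,-0.92,1],
  [0.29,0.14,0,0,0,-0.92,1],
  [0.28,0.17,0,0,0,-0.92,1],
  [0.26,0.2,0,0,0,-0.92,1],
  [0.24,0.22,0,0,0,-0.92,1],
  [0.22,0.24,0,0,0,-0.91,1],
  [0.19,0.26,0,0,0,-0.92,1],
])

```text
clock: 7.92
ee_pos: [0.5584, -0.135, 0.1516]
ee_rot: [-2.887, -1.234, 0.005]
wrist_force: [-0.1, 0.4, 0.5]
gripper_width: 1.004
grip_force: 0.0
```

>>> step_arm([
  [0.17,0.28,-0.01,0,0,-0.91,1],
  [0.14,0.3,0,0,0,-0.92,1],
  [0.11,0.31,-0.01,0,0,-0.91,1],
  [0.08,0.32,0,0,0,-0.92,1],
  [0.05,0.32,-0.01,0,0,-0.91,1],
  [0.02,0.33,-0.01,0,0,-0.92,1],
  [-0.01,0.33,0,0,0,-0.91,1],
  [-0.04,0.32,-0.01,0,0,-0.92,1],
  [0,0,0,0,0,0,1],
])

```text
clock: 9.05
ee_pos: [0.686, -0.1646, 0.1531]
ee_rot: [-2.219, -2.219, 0.004]
wrist_force: [-0.0, 0.9, 0.4]
gripper_width: 0.998
grip_force: 0.0
```

```bash
python3 - <<'E'
from h import *
c=grab('wrist'); save('w3',c['pixels'])
print(status.observe()['ee_pos'],proj(c,[.6876,-.1653,.075]),proj(c,[.6876,-.1653,.0]))
E
python3 plan.py .6876 -.1653 .022 0 1 25
```

```text
[ 0.6856112  -0.16446904  0.1532814 ] [259.86396214 197.40524732] [259.92624164 168.30147967]
t 9.1 at [ 0.6856 -0.1645  0.1533] yaw -0.1 q6 -0.29 turn 0.1 w 0.999 gf 0.0 F [ 0.8  0.1 -0.1]
[[0, 0.01, 0.44, -0.01, 0, 0, 1], [0, 0.01, 0.44, -0.01, 0, 0, 1], [0, 0.01, 0.44, -0.01, 0, 0, 1], [-0.01, 0.01, 0.44, 0, 0, -0.01, 1], [0, 0, 0.43, -0.01, 0, 0, 1], [-0.01, 0, 0.44, 0, -0.01, -0.01, 1]] 6
```

View pics/w3.png

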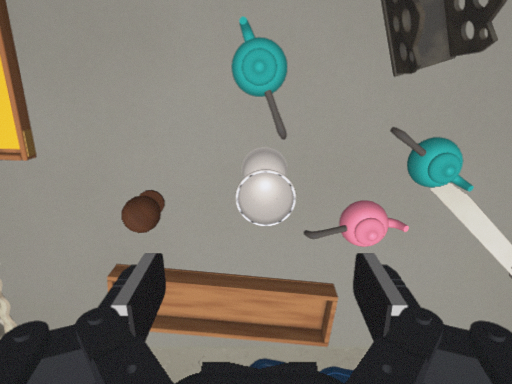

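The wrist view has the jigger rim at (266,197) and base (264,167), about 4 mm further in +x than estimated. The pink handle tip is at (307,235), so I'll check it clears the right finger.

```bash
python3 - <<'E'
from h import *
c=load('wrist')
print('rim',hit(c,266,197.5,.075),'pink',hit(c,307,235,.035),hit(c,340,231,.035),'teal',hit(c,283,137,.035))
E
python3 plan.py .690 -.1645 .022 0 1 25
```

```text
rim [ 0.69196932 -0.16536153  0.075     ] pink [ 0.72889895 -0.21578049  0.035     ] [ 0.7573791  -0.21179105  0.035     ] teal [ 0.70577327 -0.12953299  0.035     ]
t 9.1 at [ 0.6856 -0.1645  0.1533] yaw -0.1 q6 -0.29 turn 0.1 w 0.999 gf 0.0 F [ 0.8  0.1 -0.1]
[[0, 0.02, 0.44, -0.01, 0, 0, 1], [0, 0.02, 0.44, -0.01, 0, 0, 1], [0, 0.01, 0.44, -0.01, 0, 0, 1], [0, 0.01, 0.44, 0, 0, -0.01, 1], [0, 0.02, 0.43, -0.01, 0, 0, 1], [0, 0.01, 0.44, 0, -0.01, -0.01, 1]] 6
```

>>> step_arm([
  [0,0.03,0.44,0,0,0,1],
  [0,0.03,0.44,0,0,0,1],
  [0,0.03,0.44,0,0,0,1],
  [0,0,0.44,0,0,0,1],
  [0,0,0.44,0,0,0,1],
  [0,0,0.4,0,0,0,1],
  [0,0,0,0,0,0,0.3],
  [0,0,0,0,0,0,-0.5],
  [0,0,0,0,0,0,-1],
  [0,0,0,0,0,0,-1],
], grip_force=30)

```text
clock: 10.35
ee_pos: [0.6906, -0.1647, 0.0253]
ee_rot: [-2.22, -2.221, 0.001]
wrist_force: [-0.6, -0.1, 5.1]
gripper_width: 0.489
grip_force: 30.9
```

>>> step_arm([
  [0,0,0,0,0,0,-1],
  [0,0,0,0,0,0,-1],
  [0,0,-0.5,0,0,0,-1],
  [0,0,-0.8,0,0,0,-1],
  [0,0,-0.9,0,0,0,-1],
  [0,0,0,0,0,0,-1],
])

```text
clock: 11.1
ee_pos: [0.6918, -0.1649, 0.1386]
ee_rot: [2.219, 2.22, 0.002]
wrist_force: [-0.3, 0.0, -1.4]
gripper_width: 0.494
grip_force: 30.8
```

```bash
python3 - <<'E'
from h import *
c=grab('wrist'); save('w4',c['pixels'])
E
python3 plan.py .436 -.0200 .13 0 -1
```

```text
t 11.15 at [ 0.6909 -0.1647  0.1358] yaw 0.0 q6 -0.29 turn -0.0 w 0.493 gf 30.8 F [-0.4 -0.4 -1.9]
[[0.41, -0.73, 0.02, 0, 0, 0, -1], [0.41, -0.73, 0.02, 0, 0, 0, -1], [0.42, -0.73, 0.02, 0, 0, 0, -1], [0.41, -0.73, 0.01, 0, 0, 0, -1], [0.42, -0.73, 0.02, 0, 0, 0, -1], [0.41, -0.72, 0.01, 0, 0, 0, -1], [0.42, -0.73, 0.02, 0, 0, 0, -1]] 7
```

View pics/w4.png

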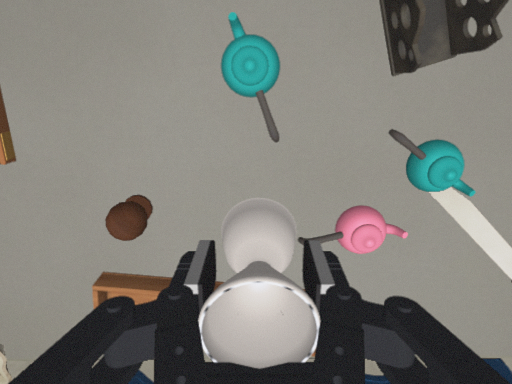

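The jigger is held and looks upright, with rim centre (260,320) and lower cone (259,240). Next I'll compute its offset from the TCP.

```bash
python3 - <<'E'
from h import *
c=load('wrist');s=status.observe()
print(hit(c,260,318,.1855)-s['ee_pos'],hit(c,259,238,.118)-s['ee_pos'])
E
```

```text
[0.0022737  0.00158014 0.04974172] [ 0.00222139 -0.00282644 -0.01775828]
```

>>> step_arm([
  [0.41,-0.73,0.02,0,0,0,-1],
  [0.41,-0.73,0.02,0,0,0,-1],
  [0.42,-0.73,0.02,0,0,0,-1],
  [0.41,-0.73,0.01,0,0,0,-1],
  [0.42,-0.73,0.02,0,0,0,-1],
  [0.41,-0.72,0.01,0,0,0,-1],
  [0.42,-0.73,0.02,0,0,0,-1],
  [0,0,0,0,0,0,-1],
])

```text
clock: 12.15
ee_pos: [0.433, -0.0186, 0.128]
ee_rot: [-2.216, -2.22, 0.005]
wrist_force: [1.0, -0.1, -1.8]
gripper_width: 0.489
grip_force: 31.0
```

```bash
python3 plan.py .436 -.0200 .032 0 -1 30
```

```text
t 12.15 at [ 0.433  -0.0186  0.128 ] yaw 0.1 q6 -0.13 turn -0.1 w 0.489 gf 31.0 F [ 1.  -0.1 -1.8]
[[-0.01, 0.02, 0.48, -0.01, 0, 0, -1], [-0.01, 0.02, 0.48, -0.01, 0, 0.01, -1], [0, 0.01, 0.48, -0.02, 0, 0, -1], [-0.01, 0.02, 0.48, -0.01, -0.01, 0.01, -1]] 4
```

>>> step_arm([
  [-0.01,0.02,0.48,0,0,0,-1],
  [-0.01,0.02,0.48,0,0,0,-1],
  [-0.01,0.02,0.48,0,0,0,-1],
  [0,0,0.36,0,0,0,-1],
  [0,0,0.1,0,0,0,-1],
  [0,0,0,0,0,0,-1],
  [0,0,0,0,0,0,-1],
])

```text
clock: 13.02
ee_pos: [0.4384, -0.0212, 0.0345]
ee_rot: [-2.22, -2.221, 0.002]
wrist_force: [-0.0, -0.1, -1.5]
gripper_width: 0.494
grip_force: 31.0
```

>>> step_arm([
  [0,0,0,0,0,0,0.05],
  [0,0,0,0,0,0,0.15],
  [0,0,0,0,0,0,0.4],
  [0,0,0,0,0,0,0.8],
  [0,0,-0.3,0,0,0,1],
  [0,0,-0.6,0,0,0,1],
  [0,0,-0.8,0,0,0,1],
  [0,0,-0.9,0,0,0,1],
])

```text
clock: 14.02
ee_pos: [0.4381, -0.0211, 0.1661]
ee_rot: [-2.219, -2.22, 0.003]
wrist_force: [0.3, -0.6, 0.0]
gripper_width: 0.999
grip_force: 0.0
```

```bash
python3 plan.py .640 .001 .14 0 1 45
```

```text
t 14.025 at [ 0.4381 -0.0211  0.1661] yaw 0.0 q6 -0.13 turn -0.0 w 0.999 gf 0.0 F [ 0.3 -0.6  0. ]
[[0.09, 0.81, 0.1, -0.01, 0, 0, 1], [0.09, 0.81, 0.1, 0, 0, 0, 1], [0.09, 0.81, 0.1, -0.01, 0, 0, 1], [0.09, 0.8, 0.11, 0, 0, 0, 1], [0.08, 0.81, 0.1, -0.01, -0.01, 0, 1]] 5
```

>>> step_arm([
  [0.09,0.93,0.1,0,0,0,1],
  [0.09,0.93,0.1,0,0,0,1],
  [0.09,0.93,0.1,0,0,0,1],
  [0.09,0.93,0.1,0,0,0,1],
  [0.08,0.93,0.1,0,0,0,1],
  [0,0,0,0,0,0,1],
  [0,0,0,0,0,0,1],
])

```text
clock: 14.9
ee_pos: [0.6703, 0.0009, 0.1388]
ee_rot: [-2.219, -2.22, 0.003]
wrist_force: [-0.1, 1.3, 0.1]
gripper_width: 1.002
grip_force: 0.0
```

```bash
python3 - <<'E'
from h import *
c=grab('wrist'); t=grab('top')
a=cv2.resize(t['pixels'][225:325,150:350],(600,300));b=cv2.resize(c['pixels'],(400,300))
save('w5',np.hstack([b,a[:,200:]]))
h=cv2.cvtColor(c['pixels'],cv2.COLOR_RGB2GRAY);p=proj(c,[.672,.001,.03]);print('pred',p,status.observe()['ee_pos'])
E
```

```text
pred [259.91284299 182.62319701] [0.67029468 0.00083109 0.13941641]
```

View pics/w5.png

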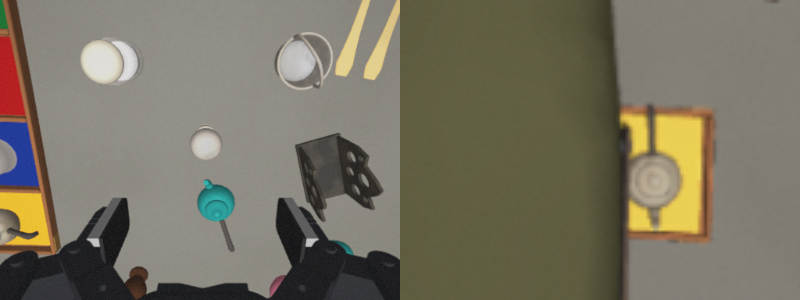

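The wrist view shows the pale stopper at (264,183), 4 px in +x of the prediction. The pot is centred on yellow in the top view, and the jigger and pot both stand in the box.

>>> step_arm([
  [0,0.03,0.44,0,0,0,1],
  [0,0.03,0.44,0,0,0,1],
  [0,0.02,0.44,0,0,0,1],
  [0,0,0.44,0,0,0,1],
  [0,0,0.44,0,0,0,1],
  [0,0,0.38,0,0,0,1],
  [0,0,0,0,0,0,0.2],
  [0,0,0,0,0,0,-0.5],
  [0,0,0,0,0,0,-1],
  [0,0,0,0,0,0,-1],
], grip_force=30)

```text
clock: 16.25
ee_pos: [0.675, 0.001, 0.0103]
ee_rot: [-2.22, -2.221, 0.001]
wrist_force: [-0.8, 0.1, 4.4]
gripper_width: 0.355
grip_force: 29.5
```

>>> step_arm([
  [0,0,0,0,0,0,-1],
  [0,0,0,0,0,0,-1],
  [0,0,-0.5,0,0,0,-1],
  [0,0,-0.8,0,0,0,-1],
  [0,0,-0.9,0,0,0,-1],
  [0,0,0,0,0,0,-1],
])

```text
clock: 17.0
ee_pos: [0.6764, 0.0009, 0.1235]
ee_rot: [2.219, 2.22, 0.004]
wrist_force: [0.4, -0.4, -1.7]
gripper_width: 0.354
grip_force: 29.9
```

```bash
python3 - <<'E'
from h import *
c=grab('wrist'); save('w6',c['pixels'][150:,100:420])
E
python3 plan.py .441 .1490 .12 0 -1
```

```text
t 17.05 at [0.6753 0.0009 0.1208] yaw 0.0 q6 -0.05 turn -0.0 w 0.359 gf 29.9 F [ 0.2 -0.7 -0.5]
[[0.42, -0.67, 0, 0, 0, 0, -1], [0.42, -0.67, 0, 0, 0, 0, -1], [0.42, -0.67, 0, 0, 0, 0, -1], [0.43, -0.67, 0, 0, 0, 0, -1], [0.42, -0.67, 0.01, 0, 0, 0, -1], [0.43, -0.67, 0, 0, 0, 0, -1], [0.42, -0.67, 0.01, 0, 0, 0, -1]] 7
```

View pics/w6.png

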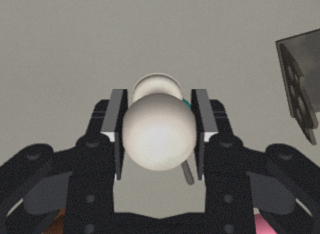

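The stopper is held upright, with ball centre (258,282). Its bottom is at 0.11 m, which passes well over the salt jar.

>>> step_arm([
  [0.42,-0.67,0,0,0,0,-1],
  [0.42,-0.67,0,0,0,0,-1],
  [0.42,-0.67,0,0,0,0,-1],
  [0.43,-0.67,0,0,0,0,-1],
  [0.42,-0.67,0.01,0,0,0,-1],
  [0.43,-0.67,0,0,0,0,-1],
  [0.42,-0.67,0.01,0,0,0,-1],
  [0,0,0,0,0,0,-1],
  [0,0,0,0,0,0,-1],
])

```text
clock: 18.18
ee_pos: [0.4403, 0.1487, 0.1186]
ee_rot: [-2.219, -2.22, 0.004]
wrist_force: [-0.2, -0.1, -0.3]
gripper_width: 0.358
grip_force: 30.0
```

```bash
python3 - <<'E'
from h import *
c=load('wrist')
print(hit(c,258,282,.141)-[.6753,.0009,.1208])
E
python3 plan.py .441 .150 .017 0 -1 30
```

```text
[ 0.00174071 -0.0040797   0.0202    ]
t 18.175 at [0.4403 0.1487 0.1186] yaw 0.0 q6 0.24 turn -0.0 w 0.358 gf 30.0 F [-0.2 -0.1 -0.3]
[[0.01, 0.01, 0.51, -0.01, 0, 0, -1], [0.01, 0, 0.51, -0.01, 0, 0, -1], [0, 0, 0.51, -0.01, 0, 0, -1], [0.01, 0.01, 0.5, -0.01, 0, 0.01, -1]] 4
```

>>> step_arm([
  [0.04,0.01,0.5,0,0,0,-1],
  [0.03,0,0.5,0,0,0,-1],
  [0,0,0.5,0,0,0,-1],
  [0,0,0.38,0,0,0,-1],
  [0,0,0.14,0,0,0,-1],
  [0,0,0,0,0,0,-1],
  [0,0,0,0,0,0,-1],
])

```text
clock: 19.05
ee_pos: [0.4409, 0.1524, 0.0186]
ee_rot: [-2.22, -2.22, 0.002]
wrist_force: [0.7, 0.0, 0.2]
gripper_width: 0.354
grip_force: 30.0
```

>>> step_arm([
  [0,0,0,0,0,0,-0.25],
  [0,0,0,0,0,0,-0.15],
  [0,0,0,0,0,0,0],
  [0,0,-0.1,0,0,0,0.3],
  [0,0,-0.3,0,0,0,0.6],
  [0,0,-0.6,0,0,0,1],
  [0,0,-0.8,0,0,0,1],
  [0,0,-0.8,0,0,0,1],
])

```text
clock: 20.05
ee_pos: [0.4407, 0.1523, 0.1504]
ee_rot: [-2.219, -2.22, 0.002]
wrist_force: [-0.7, -0.5, -0.8]
gripper_width: 1.0
grip_force: 0.0
```

```bash
python3 plan.py .545 .165 .16 0 1 45
```

```text
t 20.05 at [0.4407 0.1523 0.1504] yaw 0.0 q6 0.25 turn -0.0 w 1.0 gf 0.0 F [-0.7 -0.5 -0.8]
[[0.08, 0.7, -0.07, -0.01, 0, 0, 1], [0.09, 0.69, -0.06, -0.01, 0, 0, 1], [0.08, 0.7, -0.06, 0, -0.01, 0, 1]] 3
```

>>> step_arm([
  [0.12,0.88,-0.07,0,0,0,1],
  [0.12,0.88,-0.06,0,0,0,1],
  [0.12,0.88,-0.06,0,0,0,1],
  [0,0,0,0,0,0,1],
  [0,0,0,0,0,0,1],
])

```text
clock: 20.68
ee_pos: [0.5722, 0.1703, 0.1575]
ee_rot: [-2.219, -2.22, 0.003]
wrist_force: [-0.3, 0.5, 0.7]
gripper_width: 0.999
grip_force: 0.0
```

```bash
python3 - <<'E'
from h import *
c=grab('wrist'); b=cv2.resize(c['pixels'],(600,450))
u,v=proj(c,[.573,.211,.03]).astype(int);print(u,v,status.observe()['ee_pos'])
k=cv2.resize(c['pixels'][v-50:v+50,u-50:u+50],(200,200));b[:200,:200]=k
save('w7',b)
E
```

```text
258 127 [0.57209617 0.17035929 0.15767085]
```

View pics/w7.png

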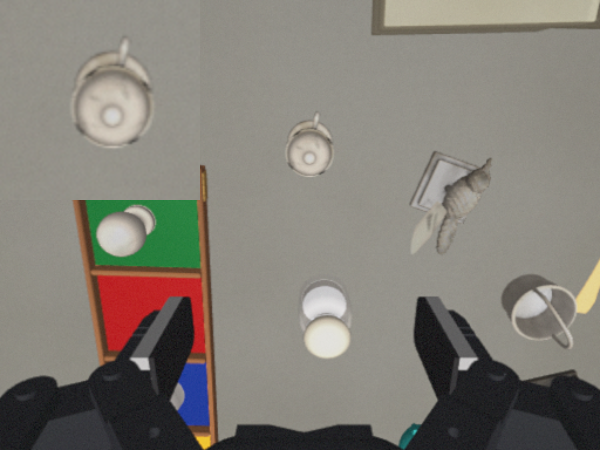

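The shaker's dome knob is at about (264,134) full frame, with the loop handle pointing away (+y) at (270,100). The stopper stands on green, and the salt jar hasn't moved.

```bash
python3 - <<'E'
from h import *
c=load('wrist');d=hit(c,264,134.5,.062)
for z in (.025,.035,.045):
    h=hit(c,270,100,z);print(z,d,h,np.linalg.norm((h-d)[:2]),np.degrees(np.arctan2(*(h-d)[1::-1])))
E
```

```text
0.025 [0.57671221 0.21137077 0.062     ] [0.58181898 0.23248148 0.025     ] 0.0217196036643244 76.401156174546
0.035 [0.57671221 0.21137077 0.062     ] [0.58152239 0.23328396 0.035     ] 0.022434916807385328 77.61932999204531
0.045 [0.57671221 0.21137077 0.062     ] [0.5812258  0.23408643 0.045     ] 0.02315974232037525 78.76174392352856
```

```bash
python3 plan.py .5755 .211 .1 -12.5 1 30
```

```text
t 20.725 at [0.5721 0.1704 0.1577] yaw 0.0 q6 0.23 turn -12.5 w 1.003 gf 0.0 F [ 0.2 -0.5  0.6]
[[0.27, 0.02, 0.38, -0.01, 0, 0.7, 1], [0.27, 0.01, 0.39, -0.01, 0, 0.69, 1], [0.27, -0.02, 0.38, -0.01, 0, 0.7, 1]] 3
```

>>> step_arm([
  [0.27,0.02,0.38,0,0,0.7,1],
  [0.27,0.01,0.39,0,0,0.69,1],
  [0.27,-0.02,0.38,0,0,0.7,1],
  [0,0,0.4,0,0,0,1],
  [0,0,0.5,0,0,0,1],
  [0,0,0.5,0,0,0,1],
  [0,0,0.3,0,0,0,1],
  [0,0,0,0,0,0,0.2],
  [0,0,0,0,0,0,-0.5],
  [0,0,0,0,0,0,-1],
], grip_force=35)

```text
clock: 21.98
ee_pos: [0.5763, 0.211, 0.0156]
ee_rot: [-2.449, -1.965, 0.001]
wrist_force: [1.7, -0.9, 3.3]
gripper_width: 0.376
grip_force: 6.0
```

>>> step_arm([
  [0,0,0,0,0,0,-1],
  [0,0,0,0,0,0,-1],
  [0,0,0,0,0,0,-1],
])

```text
clock: 22.35
ee_pos: [0.5763, 0.211, 0.0159]
ee_rot: [-2.449, -1.965, 0.001]
wrist_force: [-2.8, -1.2, 5.4]
gripper_width: 0.362
grip_force: 34.7
```

>>> step_arm([
  [0,0,-0.5,0,0,0,-1],
  [0,0,-0.8,0,0,0,-1],
  [0,0,-0.9,0,0,0,-1],
  [0,0,-0.3,0,0,0,-1],
  [0,0,0,0,0,0,-1],
])

```text
clock: 22.98
ee_pos: [0.5764, 0.2109, 0.1403]
ee_rot: [-2.449, -1.965, 0.001]
wrist_force: [-0.4, -0.0, -1.8]
gripper_width: 0.367
grip_force: 35.0
```

```bash
python3 - <<'E'
from h import *
c=grab('wrist'); save('w8',c['pixels'][150:,:])
E
python3 plan.py .438 .065 .14 -12.5 -1 40
```

```text
t 23.025 at [0.5759 0.2107 0.1389] yaw -12.5 q6 0.51 turn 0.0 w 0.366 gf 35.0 F [-0.4  0.2 -0.9]
[[-0.57, -0.34, 0, -0.01, 0, 0, -1], [-0.57, -0.34, 0, -0.01, 0, 0, -1], [-0.58, -0.35, 0, 0, 0, 0, -1], [-0.57, -0.34, -0.01, -0.01, 0, 0, -1], [-0.58, -0.35, 0, 0, 0, 0, -1], [-0.57, -0.34, -0.01, -0.01, 0, 0, -1]] 6
```

View pics/w8.png

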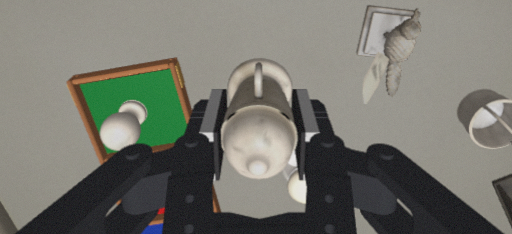

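The shaker is held upright between the pads, with its handle away from the gripper. I'm carrying it to red.

>>> step_arm([
  [-0.57,-0.34,0,0,0,0,-1],
  [-0.57,-0.34,0,0,0,0,-1],
  [-0.58,-0.35,0,0,0,0,-1],
  [-0.57,-0.34,0,0,0,0,-1],
  [-0.58,-0.35,0,0,0,0,-1],
  [-0.57,-0.34,0,0,0,0,-1],
  [0,0,0,0,0,0,-1],
  [0,0,0,0,0,0,-1],
])

```text
clock: 24.02
ee_pos: [0.4384, 0.0654, 0.1393]
ee_rot: [-2.448, -1.964, 0.005]
wrist_force: [0.5, 0.7, -0.0]
gripper_width: 0.364
grip_force: 35.0
```

```bash
python3 - <<'E'
from h import *
c=load('wrist')
print(hit(c,258,293,.175)-[.5759,.2107,.1389],hit(c,258,318,.187)-[.5759,.2107,.1389])
E
python3 plan.py .438 .065 .024 -12.5 -1 30
```

```text
[0.00213864 0.00325737 0.0361    ] [0.00186159 0.00179953 0.0481    ]
t 24.025 at [0.4384 0.0654 0.1393] yaw -12.5 q6 0.28 turn 0.0 w 0.364 gf 35.0 F [ 0.5  0.7 -0. ]
[[0, 0, 0.58, -0.01, 0, 0, -1], [0, 0, 0.58, -0.01, 0, 0, -1], [0, 0, 0.57, -0.01, 0, 0, -1], [-0.01, 0, 0.58, -0.01, 0, -0.01, -1]] 4
```

Offset is small. Descending to TCP 0.0225 (grasped at 0.0158, plus 6 mm for the felt) and releasing.

>>> step_arm([
  [-0.02,0,0.58,0,0,0,-1],
  [-0.02,0,0.58,0,0,0,-1],
  [0,0,0.57,0,0,0,-1],
  [0,0,0.44,0,0,0,-1],
  [0,0,0.16,0,0,0,-1],
  [0,0,0,0,0,0,-1],
  [0,0,0,0,0,0,-1],
])

```text
clock: 24.9
ee_pos: [0.438, 0.0635, 0.024]
ee_rot: [-2.449, -1.965, 0.002]
wrist_force: [-1.4, 0.2, -1.2]
gripper_width: 0.366
grip_force: 35.0
```

>>> step_arm([
  [0,0,0,0,0,0,-0.25],
  [0,0,0,0,0,0,-0.15],
  [0,0,0,0,0,0,0],
  [0,0,-0.1,0,0,0,0.2],
  [0,0,-0.4,0,0,0,0.5],
  [0,0,-0.7,0,0,0,0.7],
  [0,0,-0.9,0,0,0,0.7],
  [0,0,-0.9,0,0,0,0.7],
  [0,0,-0.9,0,0,0,0.7],
  [0,0,0,0,0,0,0.7],
])

```text
clock: 26.15
ee_pos: [0.4393, 0.0633, 0.2218]
ee_rot: [2.449, 1.965, 0.005]
wrist_force: [-0.3, -0.1, 0.1]
gripper_width: 0.851
grip_force: 0.0
```

```bash
python3 plan.py .25 -.4 .23 - 0.7 48
```

```text
t 26.15 at [0.4393 0.0633 0.2218] yaw -12.5 q6 0.28 turn 0 w 0.851 gf 0.0 F [-0.3 -0.1  0.1]
[[-0.9, -0.15, -0.02, 0, 0, 0, 0.7], [-0.9, -0.15, -0.02, 0, 0, 0, 0.7], [-0.9, -0.15, -0.02, 0, 0, 0, 0.7], [-0.9, -0.15, -0.02, 0, 0, 0, 0.7], [-0.9, -0.16, -0.01, 0, 0, 0, 0.7], [-0.89, -0.15, -0.02, 0, 0, 0, 0.7], [-0.9, -0.16, -0.01, 0.01, 0, 0, 0.7], [-0.89, -0.15, -0.02, 0, 0, 0, 0.7], [-0.9, -0.16, -0.01, 0.01, -0.01, 0, 0.7], [-0.89, -0.15, -0.02, 0, 0, 0, 0.7], [-0.9, -0.16, -0.01, 0.01, -0.01, 0, 0.7]] 11
```

>>> step_arm([
  [-0.9,-0.15,-0.02,0,0,0,0.7],
  [-0.9,-0.15,-0.02,0,0,0,0.7],
  [-0.9,-0.15,-0.02,0,0,0,0.7],
  [-0.9,-0.15,-0.02,0,0,0,0.7],
  [-0.9,-0.16,-0.01,0,0,0,0.7],
  [-0.89,-0.15,-0.02,0,0,0,0.7],
  [-0.9,-0.16,-0.01,0,0,0,0.7],
  [-0.89,-0.15,-0.02,0,0,0,0.7],
  [-0.9,-0.16,-0.01,0,0,0,0.7],
  [-0.89,-0.15,-0.02,0,0,0,0.7],
])

```text
clock: 27.4
ee_pos: [0.2653, -0.3591, 0.2265]
ee_rot: [-2.448, -1.964, 0.003]
wrist_force: [0.8, -0.4, -0.6]
gripper_width: 0.853
grip_force: 0.0
```

```bash
python3 - <<'E'
from h import *
t=grab('top');s=grab('scene')
a=cv2.resize(t['pixels'][190:315,150:350],(800,500),interpolation=cv2.INTER_CUBIC)
save('f1',a); 
b=cv2.resize(s['pixels'][120:312,60:316],(800,600),interpolation=cv2.INTER_CUBIC);save('f2',b)
E
```

```text
(no output)
```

View pics/f1.png

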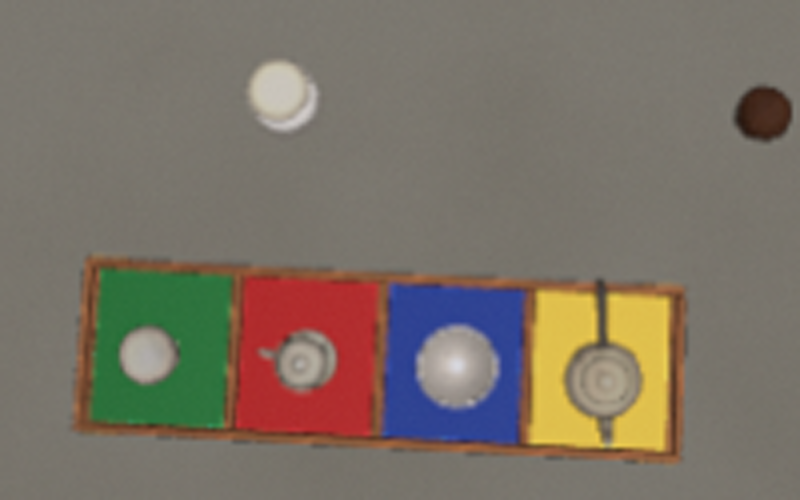

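View pics/f2.png

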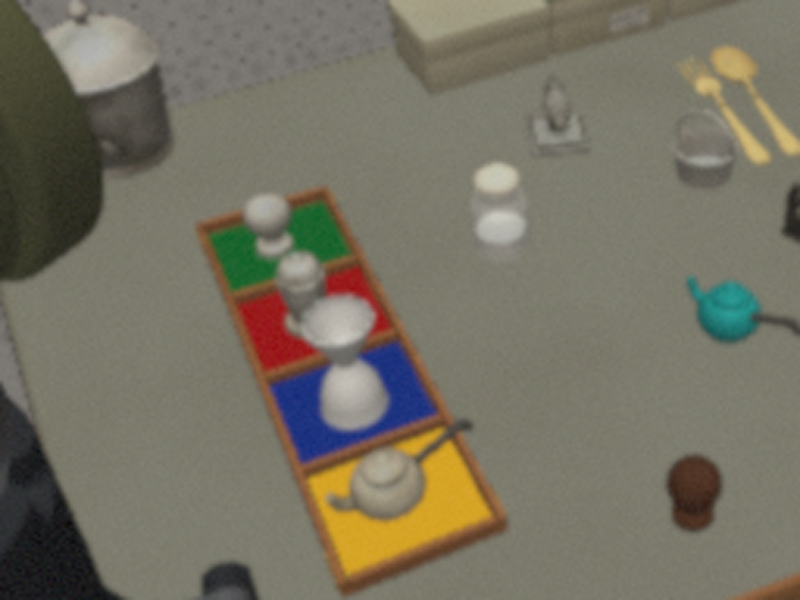

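All four stand upright on their own felts, and the salt jar and dark stopper are in place. Top crop centres: stopper (149,355), shaker knob (300,363), jigger (457,366), pot (603,380). Now the offsets as numbers.

```bash
python3 - <<'E'
from h import *
t=load('top');g=np.array([.4406,.1504]);y=np.array([.4328,-.1041])
for n,p,z,f in [('stopper',(149,355),.036,g),('shaker',(300,363),.066,g+(y-g)/3),('jigger',(457,366),.081,g+(y-g)*2/3),('pot',(603,380),.028,y)]:
    print(n,np.round((hit(t,150+p[0]/4,190+p[1]/4,z)[:2]-f)*1000,1))
for n,q,z in [('salt',(278,90),.06),('dark',(764,112),.03)]: print(n,hit(t,150+q[0]/4,190+q[1]/4,z))
print(status.observe()['joint_velocities'].round(3),status.observe()['clock'])
E
```

```text
stopper [-4.  1.]
shaker [-3.1 -2.2]
jigger [-0.2 -2.9]
pot [-5.8 -0.9]
salt [0.585514  0.0802588 0.06     ]
dark [ 0.58053132 -0.1974591   0.03      ]
[ 0.066 -0.037  0.048  0.012  0.006  0.07 ] 27.5
```

```bash
python3 -c "
from cell import manip; print(manip.finish_job())"
```

```text
the job is handed in; nothing more can be done
None
```

I handed the job in at about 27.5 s. All four pieces stand upright and released on their own felts, within about 6 mm of centre by the top camera; the salt jar and dark stopper were not touched. The hand-in returned no verdict.

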